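# Pick out the heavier flange and present it to the inspection camera

## Robot

A 6-joint arm with a two-finger parallel gripper is mounted at the origin on a cart in front of the work surface, level with it; the furniture and walls round the work are solid. World frame = base frame: x ahead of the robot, y to its left, z up, the work surface at z = 0. Lengths are in m, angles in rad, forces in N, time in s.
With the tool pointing down it reaches from about 0.275 to 0.825 m from the base axis. Payload 4.9 kg.
Tool frame: the origin (TCP) lies at the very end of the fingers, on their centre line; the grasp point (between the pads) lies bot.tcp_to_grasp behind it (bot.tcp_to_grasp is the distance from the TCP to the grasp point, in m); z points along the fingers, y is the direction in which the jaws open and shut (so a half turn about z gives the same grasp; the last joint's range is limited). The gripper opens to 85 mm and grips with 20 to 120 N. Pads are 22 mm wide; open, the fingers measure 114 mm over their backs; the gripper's body (76 mm by 85 mm) begins 54 mm behind the grasp point. The pads swing forward as they close: fully open they stand 13 mm farther back than shut.
Start: joints at [0.986, 0.326, -0.193, 1.052, 0, 1.437], TCP at [0.24, 0.495, 0.231] pointing down, gripper open.
Joint ranges: [-2.65, 2.65], [-0.97, 1.79], [-1.3, 1.35], [-1.93, 2.1], [-1.47, 1.37], [-3.14, 3.14]. Speed limits (rad/s): [2.57, 2.57, 3.14, 3.14, 3.14, 3.14].

## Interface

Orientations are given as a unit quaternion [x, y, z, w].
In Python, from workcell import state, imaging, order, bot gives the robot as it stands.
- The arm moves only by the tool send_rows, never from a script. Its argument "commands" is a list of rows, each a list of 2 entries, a list of its own where there are three numbers: the shift along the tool's x, y, z in mm, then the turn about the tool's z in degrees. In form: [[[dx, dy, dz], roll], ...]. A call has 1 to 10 rows; each row is the pose to reach, as a shift and turn from the pose commanded when the call began, along the tool's axes at that moment; what a row does not reach only later rows make up. A row lasts 1/8 s, in which the tool goes at most 62.5 mm and 10.7 degrees, less where a joint would pass 70% of its speed; a pose out of reach is approached as far as the arm can. A call with a gripper value outside its range is refused whole. "hand" is the opening, from 0 (shut) to 1 (fully open), set as the call begins (left out, the last holds). The fingers move at their own pace and stop on an object; "squeeze" is the grip in N (left out, the last holds). Time passes only in rows, so rows that repeat a pose let the fingers close. It gives the time, the measured TCP pose, the force and the opening at its end, in the units of the state.
- state(): the state, without advancing time (a new reading comes with each control period).
- imaging.snapshot(name): name is "scene" or "side" or "wrist"; returns a dict with "frame" (420x560x3 uint8, red, green, blue), "range_z" (420x560 float32, m along the optical axis (not along the pixel's ray), 0 where there is no reading), "fx", "fy", "cx", "cy" (pixels), "world_from_camera" (4x4, takes a point from camera to world coordinates). Camera axes: x right, y up, looking along -z (the intrinsics and any distortion apply to the point x, -y, -z); pixel columns grow to the right and rows downward; lengths in m; the calibration is good to about 2 mm. The wrist camera is an equidistant fisheye: a pixel r from the principal point sees the ray r / f radians off the axis. A picture is of the moment at which its call begins.
- order.finish_job(): hands the job in, once; it reports no verdict.
Trained networks look in the newest picture that a camera, given by its name, has taken for a name from the list of things; names that differ only in an ending like _2 or _b are one class to them, and where a whole thing is asked for, a point or a joint stands for the part that bears it (a point fixed in the world has none). Each returns a list of dicts, best first, with "confidence" (0 to 1); they miss things now and then, are a little off and sometimes report something else, mostly with a low value. They report only what shows in the picture. A call takes as long as a camera call. They do not tell look-alikes from the thing itself.
- imaging.search_frame(query, camera): "bbox" ([centre column, centre row, width, height] in pixels, round what is visible of it).
- imaging.outline_of(query, camera): "region" (420x560 bool, what is visible of it) and "bbox" ([centre column, centre row, width, height] in pixels, round what is visible of it).
- imaging.mark_of(query, camera): "pixel" ([column, row] in pixels: a listed point, or the origin of a listed thing).
The state is a dict: "clock": time; "joint_positions": joint angles; "qd": joint speeds; "joint_efforts": joint torques, N m; "tcp_pos": TCP position; "ee_rot": TCP orientation; "contact_force": force on the tool from outside, world axes, zero at the start; "wrist_torque": the same for the moment, N m; "width": finger opening in m.
Only numpy, scipy, OpenCV 4.12 (cv2) and the standard library are available. Lean on these libraries where they do the work, as an engineer would, in place of code of your own. Each camera call takes 0.05 s, during which the arm holds its last target.

## Task

Two flanges that look alike stand in the two-place rack, but one is clearly heavier: lift the left one (left as seen from the robot) about 10 cm straight up out of its nest, feel its weight for a second, seat it upright in its nest again and let go, then lift the right one in the same way. Then show the heavier of the two to the upward-looking inspection camera and finish while still holding it: upright and still, centred over the lens, with its cone tip about 7 cm above the lens and the lighter flange standing seated in the rack. Do not touch the camera, and leave the tape roll, the steel block and the dome part where they are.

Things in the scene. Friction and masses are not known exactly. Their poses are not given: they have to be found in the camera images.
- flange_p: turned metal flange (0.1 to 0.6 kg), looks just like the other; the two differ by at least 0.2 kg. Stands on its cone tip in a rack nest. Origin: centre of the tip's flat underside (18 mm across); z up its axis. Cone widens to a rim 55 mm across at z 20.5 to 24.5 mm; above it a threaded neck 20 mm across, z 25 to 49.5 mm: grip it there, from above
- flange_q: turned metal flange (0.1 to 0.6 kg), looks just like the other; the two differ by at least 0.2 kg. Stands on its cone tip in a rack nest. Origin: centre of the tip's flat underside (18 mm across); z up its axis. Cone widens to a rim 55 mm across at z 20.5 to 24.5 mm; above it a threaded neck 20 mm across, z 25 to 49.5 mm: grip it there, from above
- rack: fixed plywood rack plate, 84 x 214 x 20 mm, its aluminium end caps 24 mm high; origin under its centre on the table, y along the row of nests (+y is left), z up; yaw within 0.45 rad of 0. Two round blind nests 36 mm across, 8 mm deep, 120 mm apart; a cone tip stands in each with about 1 mm play
- rack_left (a point): centre of the floor of the rack's left nest (+y end), 12 mm above the table; a seated flange's origin lies here
- rack_right (a point): centre of the floor of the rack's right nest (-y end), 12 mm above the table; a seated flange's origin lies here
- camera: fixed inspection camera that looks straight up: an aluminium base plate 100 x 100 x 10 mm with a round grey housing 76 mm across and a white ring light round a glass lens on top, 45 mm high in all; origin under its centre on the table. It may stand left or right of the rack
- camera_lens (a point): centre of the camera's lens, 45 mm above the table, facing up
- tape_1: roll of tape lying flat, 104 mm across, 25 mm high; origin at the centre of its underside; bystander
- steel_block: upright steel block, 26 x 35 x 60 mm; origin at the centre of its underside; bystander
- dome: polished dome part, 60 mm across, 30 mm high, flat side down; origin at the centre of its underside; bystander
Things that resemble listed ones, but are neither listed nor needed, are in the scene too. Leave any green or purple look-alike of the flange_q alone.

How it is judged:
By the outcome, as a careful person would: the job done as asked, in the order asked, and still so for the second after the job is handed in, while the arm keeps its last pose, push and grip.
It also fails if it takes over 69 s, if anything falls off the work surface, if the arm or the gripper's body presses on something with over 40 N, if the wrist force passes 120 N, or if a joint passes its speed limit or range.

## Working session

There is one attempt and no reset: what is moved stays moved. The work goes in short steps, Python scripts to look and compute and a tool call to move; the robot and the scene stay as the last step left them, time stands still between calls to the robot, and variables do not carry over. Pictures are saved under pics/ and viewed, and the job is handed in when it is done.

Besides the shell and the picture viewer there is one more tool, called after "Emit:" as name([rows], argument=value, ...), one row to a line, values as JSON. send_rows: Moves the arm, as the interface text tells. Its arguments: {"type":"object","properties":{"commands":{"type":"array","items":{"type":"array"}},"hand":{"type":"number"},"squeeze":{"type":"number"}},"required":["commands"]}

```bash
ls; mkdir -p pics; python3 - <<'E'
from workcell import state, imaging, order, bot
import cv2
s=state(); print(s); print(bot.tcp_to_grasp)
for n in ("scene","side","wrist"):
    d=imaging.snapshot(n); cv2.imwrite(f"pics/{n}0.png",d["frame"][:,:,::-1]); 
    import numpy as np
    print(n,d["fx"],d["cx"],d["cy"]);print(np.round(d["world_from_camera"],3).tolist())
E
```

```text
pics
{'clock': 0.0, 'joint_positions': array([ 9.85804616e-01,  3.26995548e-01, -1.93565728e-01,  1.05201114e+00,
       -2.62991481e-05,  1.43658864e+00]), 'qd': array([-5.67472808e-04, -2.23875226e-05, -8.06157210e-04,  7.67631871e-05,
       -1.14480398e-03, -1.19572804e-03]), 'joint_efforts': array([-4.95820514e-04, -4.43402445e+01,  2.62440044e+01,  1.54402008e-02,
       -1.08544609e-04,  1.77028930e-06]), 'tcp_pos': array([0.23929627, 0.49456905, 0.2304806 ]), 'ee_rot': array([ 2.23488376e-01,  9.74706190e-01, -8.35870100e-04, -3.00193824e-04]), 'contact_force': array([ 0.82884073, -0.06888351,  0.21542391]), 'wrist_torque': array([-0.02082977,  0.03662701, -0.00296746]), 'width': 0.08534211862517246}
0.0187
scene 399.27258612530034 279.386303653733 208.32161202621893
[[0.618, 0.455, -0.642, 0.022], [-0.787, 0.353, -0.507, -0.438], [-0.004, 0.818, 0.575, 0.554], [0.0, 0.0, 0.0, 1.0]]
side 510.97404420684563 282.910337925986 212.51032596813604
[[0.943, 0.09, -0.32, 0.242], [-0.331, 0.332, -0.883, -0.919], [0.027, 0.939, 0.343, 0.43], [0.0, 0.0, 0.0, 1.0]]
wrist 325.19226210127806 282.343765581546 218.3446882373822
[[0.434, -0.868, -0.239, 0.178], [0.901, 0.418, 0.118, 0.525], [-0.003, -0.267, 0.964, 0.374], [0.0, 0.0, 0.0, 1.0]]
```

View pics/scene0.png

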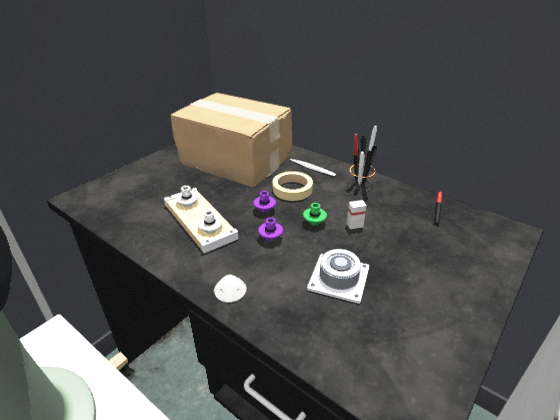

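View pics/side0.png

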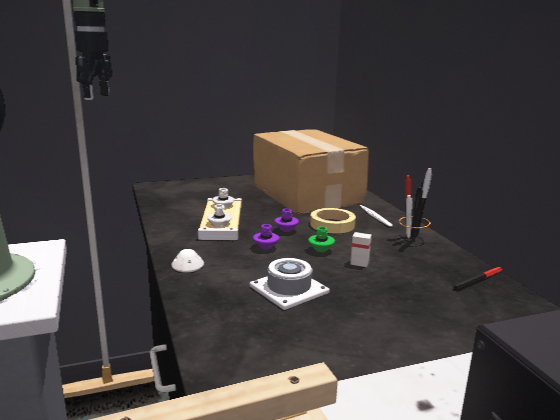

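View pics/wrist0.png

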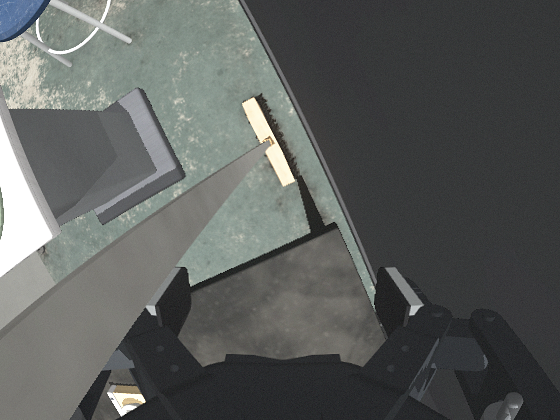

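The scene view shows the rack with two metal flanges, at pixels (186,197) and (209,224). Possible confusions are the purple look-alikes at (264,203) and (270,231), the green one at (315,215), and the dome at (230,288). The camera is at (341,268), to the right of the rack. I'll measure these next.

```bash
cat > h.py <<'E'
from workcell import state, imaging, order, bot
import cv2, numpy as np
from scipy.spatial.transform import Rotation as R
def cloud(d):
    z=d["range_z"]; v,u=np.mgrid[0:420,0:560]
    P=np.stack([(u-d["cx"])/d["fx"]*z,-(v-d["cy"])/d["fy"]*z,-z,np.ones_like(z)],-1)
    W=P@np.array(d["world_from_camera"]).T
    W=W[...,:3]; W[z<=0]=np.nan
    return W
def proj(d,p):
    c=np.linalg.inv(d["world_from_camera"])@np.r_[p,1]
    return d["cx"]+d["fx"]*c[0]/-c[2], d["cy"]-d["fy"]*c[1]/-c[2]
E
python3 - <<'E'
from h import *
for n in ("scene","side"):
    d=imaging.snapshot(n); W=cloud(d); np.savez(f"{n}.npz",W=W,**{k:d[k] for k in d})
    for q in ("flange_p","flange_q","rack","rack_left","rack_right","camera","camera_lens","dome"):
        r=imaging.mark_of(q,n)
        for x in r[:3]:
            c,rr=x["pixel"]; p=W[int(round(rr)),int(round(c))]
            print(n,q,round(x["confidence"],2),np.round(x["pixel"],1),np.round(p,4))
    f=d["frame"][:,:,::-1]
    c=f[170:255,150:250] if n=="scene" else f[175:245,190:250]
    cv2.imwrite(f"pics/crop_{n}.png",cv2.resize(c,None,fx=7,fy=7,interpolation=cv2.INTER_CUBIC))
E
```

```text
scene flange_p 0.87 [271.4 237.6] [ 0.5189 -0.0227  0.0227]
scene flange_p 0.85 [185.4 202.9] [0.4844 0.2044 0.0348]
scene flange_p 0.67 [212.5 229. ] [0.4528 0.0826 0.0368]
scene flange_q 0.87 [271.4 237.6] [ 0.5189 -0.0227  0.0227]
scene flange_q 0.85 [185.4 202.9] [0.4844 0.2044 0.0348]
scene flange_q 0.67 [212.5 229. ] [0.4528 0.0826 0.0368]
scene rack 0.63 [201.  222.8] [0.453  0.1164 0.0368]
scene rack_left 0.65 [338.3 277.9] [ 0.49   -0.2014  0.039 ]
scene rack_left 0.61 [184.7 204.5] [0.4825 0.2025 0.0338]
scene rack_right 0.86 [208.4 233.4] [0.4564 0.102  0.0143]
scene camera 0.93 [337.1 278.4] [ 0.4897 -0.1996  0.0381]
scene camera 0.23 [212.3 232.4] [0.4571 0.0892 0.0229]
scene camera_lens 0.8 [341.4 259. ] [ 0.5298 -0.1831  0.0458]
scene dome 0.91 [230.2 290.6] [ 0.3602 -0.0569  0.02  ]
scene dome 0.37 [352.  225.2] [ 0.6755 -0.1274  0.0113]
side flange_p 0.86 [322.5 247.4] [ 0.634  -0.071   0.0194]
side flange_p 0.76 [221.3 224.9] [0.4669 0.0916 0.0221]
side flange_p 0.67 [222.7 206.6] [0.4728 0.0958 0.0614]
side flange_q 0.86 [322.5 247.4] [ 0.634  -0.071   0.0194]
side flange_q 0.76 [221.3 224.9] [0.4669 0.0916 0.0221]
side flange_q 0.67 [222.7 206.6] [0.4728 0.0958 0.0614]
side rack 0.66 [221.2 219.9] [0.4644 0.0796 0.0384]
side rack_left 0.96 [221.7 209.1] [0.471  0.0981 0.0563]
side rack_right 0.82 [218.4 229.2] [0.4537 0.062  0.0258]
side rack_right 0.62 [288.7 286.4] [ 0.5105 -0.218   0.0271]
side camera_lens 0.97 [288.9 265.9] [ 0.5226 -0.1831  0.0456]
side camera_lens 0.42 [217.9 228. ] [0.4557 0.0709 0.0244]
side dome 0.68 [186.2 266.9] [ 0.365  -0.0687  0.0113]
```

```bash
python3 - <<'E'
from h import *
from scipy.optimize import least_squares
def circ(P,r=None):
    f=lambda q: np.hypot(P[:,0]-q[0],P[:,1]-q[1])-(r or q[2])
    x0=np.r_[P[:,:2].mean(0),0.01] if r is None else P[:,:2].mean(0)
    return least_squares(f,x0,loss="soft_l1",f_scale=0.001).x
for n in ("scene","side"):
    W=np.load(n+".npz")["W"].reshape(-1,3); W=W[~np.isnan(W[:,0])]
    M=W[(W[:,0]>.38)&(W[:,0]<.56)&(W[:,1]>.02)&(W[:,1]<.26)]
    # top of neck z ~0.0615; 
    t=M[M[:,2]>.0535]
    lab=t[:,1]>.135
    for k in (0,1):
        q=t[lab==k]; print(n,"neck",k,len(q),q[:,:2].mean(0).round(4),(q.min(0)).round(4),q.max(0).round(4))
        top=q[q[:,2]>np.percentile(q[:,2],95)-.004]; print("  top mean",top.mean(0).round(4),len(top))
        s=M[((M[:,1]>.135)==k)&(M[:,2]>.042)&(M[:,2]<.058)]
        if len(s)>6: print("  side fit r10",circ(s,.01).round(4))
    # plate top
    pl=M[(M[:,2]>.016)&(M[:,2]<.027)]
    rect=cv2.minAreaRect((pl[:,:2]*1000).astype(np.float32)); print(" plate",rect, np.median(pl[:,2]))
    L=W[(abs(W[:,0]-.52)<.07)&(abs(W[:,1]+.185)<.07)]
    for a,b in ((.041,.06),(.02,.041),(.006,.014)):
        s=L[(L[:,2]>a)&(L[:,2]<b)]; print(" cam",len(s),cv2.minEnclosingCircle((s[:,:2]*1000).astype(np.float32)),cv2.minAreaRect((s[:,:2]*1000).astype(np.float32)),np.median(s[:,2]))
    tb=W[(abs(W[:,2])<.008)&(W[:,0]>.4)&(W[:,0]<.65)&(abs(W[:,1])<.2)]; print(" table z",np.median(tb[:,2]))
# topdown height map
img=np.zeros((480,520,3),np.uint8)
for n,ch in (("scene",2),("side",1)):
    W=np.load(n+".npz")["W"].reshape(-1,3); F=np.load(n+".npz")["frame"].reshape(-1,3)
    o=np.argsort(np.nan_to_num(W[:,2]))
    for p in W[o]:
        if np.isnan(p[0]) or p[2]>.1: continue
        c=int((.28-p[1])*1000);r=int((.75-p[0])*1000)
        if 0<=c<520 and 0<=r<480: img[r,c,ch]=int(np.clip(40+p[2]*3000,0,255))
img=cv2.dilate(img,np.ones((2,2)))
cv2.imwrite("pics/top.png",img)
E
```

```text
scene neck 0 72 [0.4655 0.1027] [0.4565 0.0925 0.0535] [0.4759 0.1139 0.063 ]
  top mean [0.4655 0.1032 0.0611] 46
  side fit r10 [0.4668 0.1043]
scene neck 1 59 [0.5013 0.2173] [0.4923 0.2084 0.0537] [0.5103 0.2305 0.0644]
  top mean [0.501  0.2181 0.0608] 40
  side fit r10 [0.5022 0.219 ]
 plate ((482.9390869140625, 140.19125366210938), (239.56642150878906, 138.02877807617188), 89.66796875) 0.020575344835369824
 cam 709 ((523.24560546875, -186.29678344726562), 36.95268249511719) ((522.614501953125, -185.7792205810547), (70.82674407958984, 70.47724151611328), 35.449363708496094) 0.04463170923875903
 cam 517 ((521.0274047851562, -187.03390502929688), 37.78314971923828) ((518.7758178710938, -189.93722534179688), (66.5064468383789, 72.11497497558594), 64.50699615478516) 0.036951036200544296
 cam 921 ((522.7822875976562, -186.5271453857422), 69.1659164428711) ((522.5523071289062, -186.06161499023438), (101.00996398925781, 99.89035034179688), 18.328462600708008) 0.010086184609612636
 table z 0.00036785750726159305
side neck 0 61 [0.4644 0.1024] [0.4546 0.0941 0.054 ] [0.4738 0.1167 0.063
[... 245 characters left out ...]
59.5426788330078), (217.19189453125, 81.92597961425781), 73.3104019165039) 0.02126263393323441
 cam 671 ((521.34765625, -186.94671630859375), 37.078147888183594) ((521.479248046875, -186.5859832763672), (72.19052124023438, 71.39215850830078), 68.0163803100586) 0.045245965915198916
 cam 571 ((526.6588745117188, -185.20635986328125), 43.30672073364258) ((520.2031860351562, -190.28042602539062), (68.49076843261719, 75.65010833740234), 67.6872329711914) 0.03208974712411222
 cam 897 ((520.7054443359375, -187.2572784423828), 68.65007781982422) ((520.3399658203125, -185.90037536621094), (100.85240173339844, 102.55825805664062), 19.204364776611328) 0.010768139637932994
 table z 0.0011419997528568926
```

View pics/top.png

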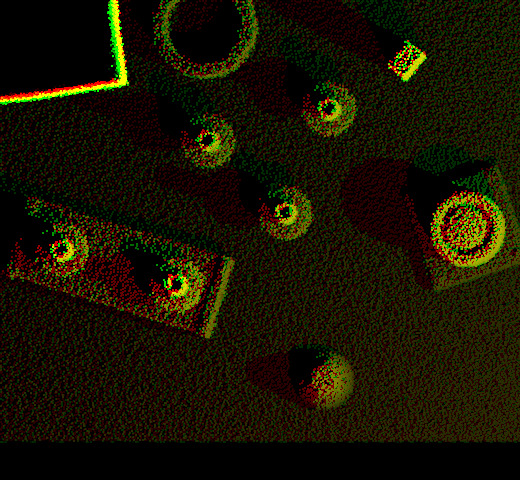

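View pics/crop_scene.png

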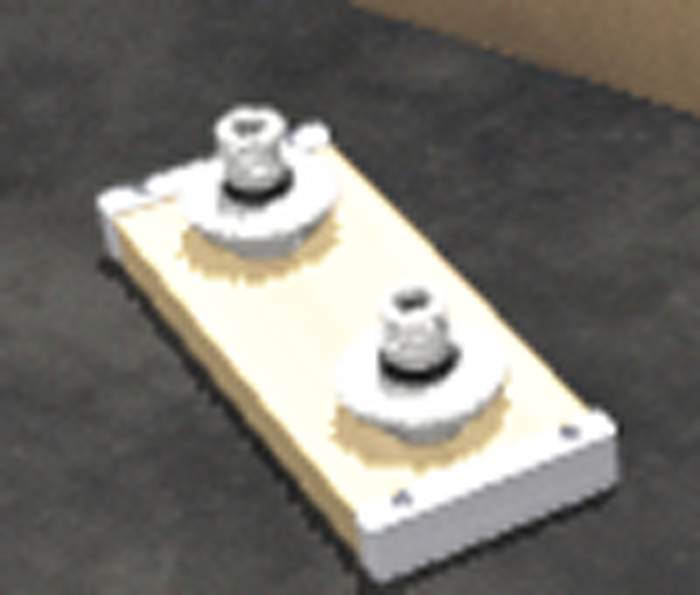

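Both rack flanges are bare metal in the crop, so they are the right pair: left at about (0.5005, 0.2187), right at about (0.4655, 0.1043), lens at about (0.5215, −0.1865). Next I compute the shift to a point above the left one.

```bash
cat >> h.py <<'E'
def shift(target,s=None):
    s=s or state(); r=R.from_quat(s["ee_rot"])
    return (r.inv().apply(np.array(target)-s["tcp_pos"])*1000).round(1)
E
python3 -c "
from h import *
s=state();print(s['clock'],shift([.5005,.2187,.15]),R.from_quat(s['ee_rot']).as_matrix().round(4).tolist())"
```

```text
1.05 [-355.2 -135.1   81.3] [[-0.9001, 0.4357, 0.0], [0.4357, 0.9001, 0.0001], [-0.0, 0.0001, -1.0]]
```

Emit:
send_rows([
  [[-355, -135, 81], 0],
  [[-355, -135, 81], 0],
  [[-355, -135, 81], 0],
  [[-355, -135, 81], 0],
  [[-355, -135, 81], 0],
  [[-355, -135, 81], 0],
  [[-355, -135, 81], 0],
  [[-355, -135, 81], 0],
  [[-355, -135, 81], 0],
  [[-355, -135, 81], 0],
], hand=1, squeeze=40)

```text
clock: 2.3
tcp_pos: [0.4995, 0.2202, 0.1507]
ee_rot: [0.222, 0.975, 0.0, 0.0]
contact_force: [0.1, -0.4, -0.9]
width: 0.0856
```

```bash
python3 - <<'E'
from h import *
d=imaging.snapshot("wrist"); cv2.imwrite("pics/w1.png",d["frame"][:,:,::-1])
s=state(); print(s['clock'],s['tcp_pos'],s['contact_force'],s['qd'].round(4))
z=d["range_z"]; v,u=np.mgrid[0:420,0:560]
x=(u-d["cx"])/d["fx"]; y=(v-d["cy"])/d["fy"]; r=np.hypot(x,y); k=np.tan(np.minimum(r,1.4))/np.maximum(r,1e-6)
P=np.stack([x*k*z,-y*k*z,-z,np.ones_like(z)],-1)
W=(P@np.array(d["world_from_camera"]).T)[...,:3]; W[z<=0]=np.nan
np.savez("w1.npz",W=W)
for c in ((.5005,.2187),(.4655,.1043)):
    m=(np.hypot(W[...,0]-c[0],W[...,1]-c[1])<.02)&(W[...,2]>.052)&(W[...,2]<.072)
    q=W[m]; 
    if len(q)<5: print(len(q)); continue
    print(len(q),q.mean(0).round(4),np.array(cv2.minEnclosingCircle((q[:,:2]*1000).astype(np.float32))[0]), np.median(q[:,2]))
E
```

```text
2.35 [0.49965493 0.220091   0.15070309] [0.34128665 0.47891072 0.4894089 ] [-0.0063  0.002   0.0001 -0.0016 -0.0022 -0.0034]
520 [0.5009 0.2208 0.0603] [501.65570068 220.45330811] 0.061529605769012466
520 [0.4661 0.1075 0.0595] [466.38021851 105.73470306] 0.06103827833212529
```

View pics/w1.png

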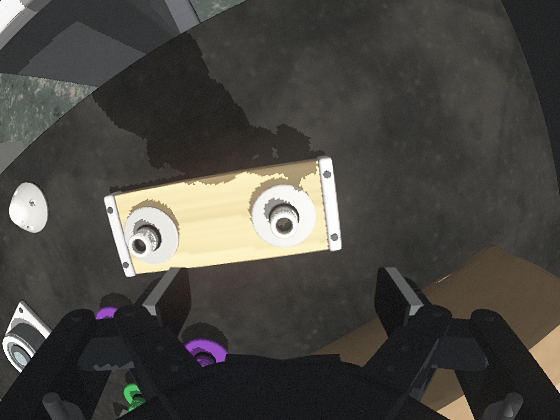

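Wrist view: left flange at pixel (285,222), right at (145,240), centred between the jaws. I'll descend and grip.

Emit:
send_rows([
  [[-1, 0, 40], 0],
  [[-1, 0, 75], 0],
  [[-1, 0, 95], 0],
  [[-1, 0, 105], 0],
  [[-1, 0, 110], 0],
  [[-1, 0, 110], 0],
  [[-1, 0, 110], 0],
  [[-1, 0, 110], 0],
])

```text
clock: 3.35
tcp_pos: [0.5017, 0.2186, 0.0409]
ee_rot: [0.224, 0.975, 0.0, 0.001]
contact_force: [-0.0, -1.0, 0.3]
width: 0.0853
```

Emit:
send_rows([
  [[0, 0, 0], 0],
  [[0, 0, 0], 0],
  [[0, 0, 0], 0],
  [[0, 0, 0], 0],
  [[0, 0, 0], 0],
  [[0, 0, 0], 0],
  [[0, 0, 0], 0],
  [[0, 0, 0], 0],
], hand=0, squeeze=50)

```text
clock: 4.35
tcp_pos: [0.5015, 0.2187, 0.0404]
ee_rot: [0.223, 0.975, 0.0, 0.0]
contact_force: [0.6, 1.8, 1.6]
width: 0.0178
```

```bash
python3 - <<'E'
from h import *
d=imaging.snapshot("wrist"); cv2.imwrite("pics/w2.png",d["frame"][:,:,::-1])
d=imaging.snapshot("side"); cv2.imwrite("pics/s2.png",cv2.resize(d["frame"][100:260,130:330,::-1],None,fx=4,fy=3.7))
s=state(); print(s)
E
```

```text
{'clock': 4.45, 'joint_positions': array([ 2.76115377e-01,  5.22411556e-01, -4.37833769e-01,  6.09966773e-01,
        3.34142711e-04,  7.26776017e-01]), 'qd': array([-1.15721230e-03,  1.81749793e-04,  4.84303829e-04, -9.24622392e-04,
        4.39564715e-05,  1.95292018e-04]), 'joint_efforts': array([-9.18855015e-01, -4.63490546e+01,  1.84165800e+01,  3.82718816e-01,
       -5.71740009e-01, -2.04426411e-03]), 'tcp_pos': array([0.5014938 , 0.21870289, 0.04044418]), 'ee_rot': array([2.23428284e-01, 9.74720313e-01, 2.86920485e-04, 1.75841556e-04]), 'contact_force': array([0.33086534, 2.01904465, 2.87780902]), 'wrist_torque': array([ 0.47967333, -0.0808268 , -0.02615931]), 'width': 0.01826446509533003}
```

View pics/s2.png

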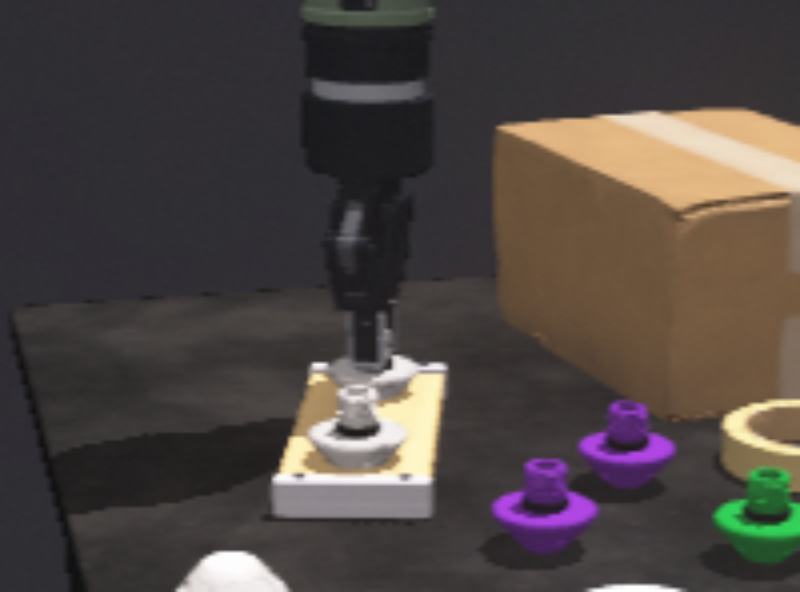

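View pics/w2.png

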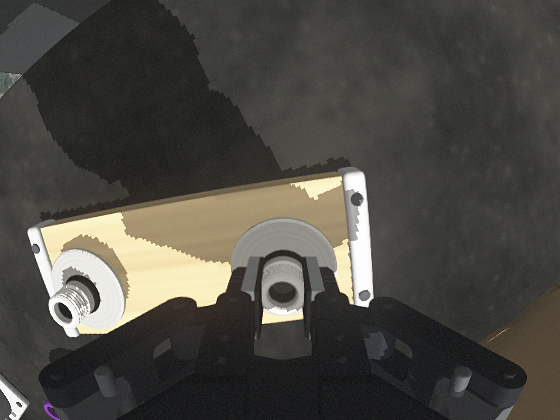

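The jaws hold the left neck at pixel (285,285), well centred. Lifting it 100 mm.

Emit:
send_rows([
  [[0, 0, -10], 0],
  [[0, 0, -25], 0],
  [[0, 0, -45], 0],
  [[0, 0, -65], 0],
  [[0, 0, -82], 0],
  [[0, 0, -94], 0],
  [[0, 0, -100], 0],
  [[0, 0, -100], 0],
  [[0, 0, -100], 0],
  [[0, 0, -100], 0],
])

```text
clock: 5.7
tcp_pos: [0.5008, 0.2183, 0.1396]
ee_rot: [0.223, 0.975, -0.0, -0.001]
contact_force: [0.7, 0.2, -4.6]
width: 0.0177
```

```bash
python3 - <<'E'
from h import *
A=[]
for i in range(24):
    d=imaging.snapshot("side" if i else "wrist"); s=state(); A.append(np.r_[s['contact_force'],s['wrist_torque'],s['joint_efforts'][1:3]])
    if i==0: cv2.imwrite("pics/w3.png",d["frame"][:,:,::-1])
cv2.imwrite("pics/s3.png",cv2.resize(d["frame"][100:260,130:330,::-1],None,fx=4,fy=3.7))
print(np.mean(A,0).round(3),np.std(A,0).round(3)); print(s['clock'],s['tcp_pos'],s['width'])
E
```

```text
[ 8.2000e-02 -5.4000e-02 -4.9600e+00 -8.0000e-03  5.0000e-03 -3.0000e-03
 -4.8181e+01  2.5340e+01] [0.524 0.413 0.431 0.028 0.027 0.035 0.022 0.019]
6.9 [0.50125857 0.21844938 0.14030227] 0.018175521861282802
```

View pics/s3.png

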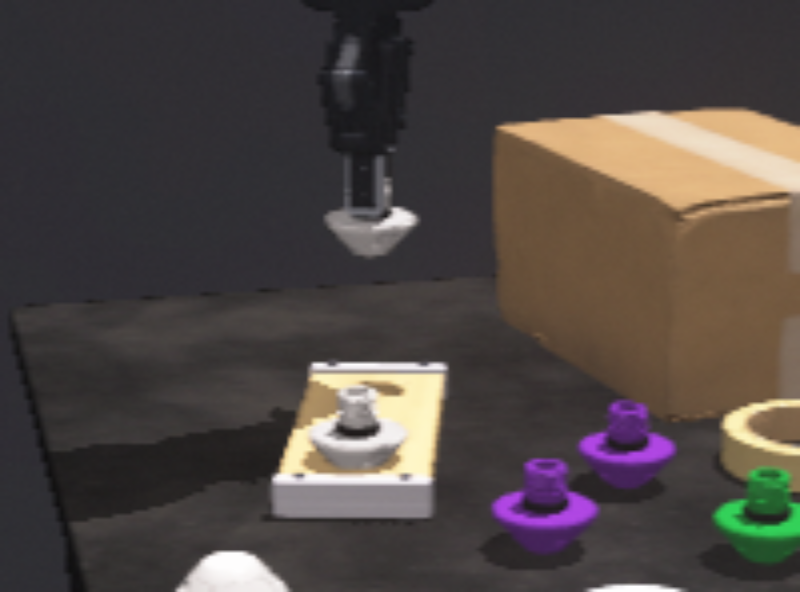

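View pics/w3.png

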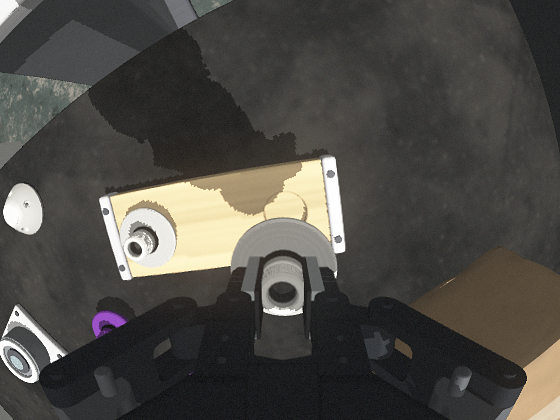

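The left flange hangs upright and weighs about 4.96 N (about 0.5 kg). Lowering it back into its nest (hole visible at (285,208) in the wrist view).

Emit:
send_rows([
  [[0, 0, 20], 0],
  [[0, 0, 45], 0],
  [[0, 0, 68], 0],
  [[0, 0, 82], 0],
  [[0, 0, 89], 0],
  [[0, 0, 93], 0],
  [[0, 0, 96], 0],
  [[0, 0, 98], 0],
  [[0, 0, 100], 0],
  [[0, 0, 100], 0],
])

```text
clock: 8.15
tcp_pos: [0.5015, 0.2186, 0.0406]
ee_rot: [0.223, 0.975, 0.0, 0.0]
contact_force: [-0.7, 0.1, -3.7]
width: 0.0177
```

```bash
python3 - <<'E'
from h import *
d=imaging.snapshot("side"); cv2.imwrite("pics/s4.png",cv2.resize(d["frame"][100:260,130:330,::-1],None,fx=4,fy=3.7))
d=imaging.snapshot("wrist"); cv2.imwrite("pics/w4.png",d["frame"][:,:,::-1])
s=state(); print(s['clock'],s['tcp_pos'],s['contact_force'],s['wrist_torque'],s['width'])
E
```

```text
8.25 [0.50152985 0.21856874 0.04056031] [-0.57521316  0.03880318 -3.09148666] [-0.01337018 -0.01715406  0.01958854] 0.017797630880625085
```

View pics/s4.png

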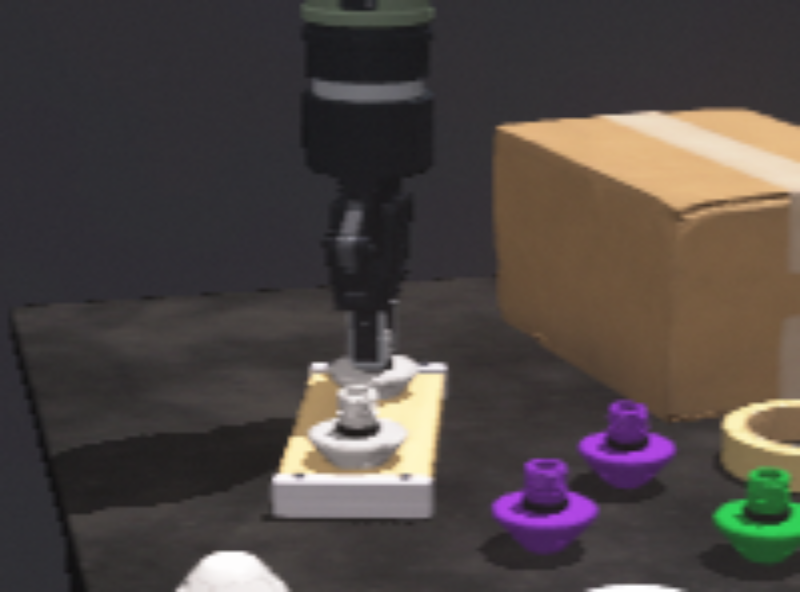

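The wrist still carries about 3 N, so I'll press a millimetre more before letting go.

Emit:
send_rows([
  [[0, 0, 0.5], 0],
  [[0, 0, 1], 0],
  [[0, 0, 1], 0],
])

```text
clock: 8.62
tcp_pos: [0.5018, 0.2186, 0.0404]
ee_rot: [0.223, 0.975, 0.0, 0.001]
contact_force: [-2.1, 0.3, 5.9]
width: 0.0178
```

Seated: 5.9 N of upward push. Letting go, then rising.

Emit:
send_rows([
  [[0, 0, 0], 0],
  [[0, 0, 0], 0],
  [[0, 0, 0], 0],
  [[0, 0, 0], 0],
  [[0, 0, 0], 0],
  [[0, 0, 0], 0],
], hand=1)

```text
clock: 9.38
tcp_pos: [0.5012, 0.2185, 0.0392]
ee_rot: [0.223, 0.975, -0.0, -0.0]
contact_force: [0.5, -0.2, -0.1]
width: 0.0855
```

Emit:
send_rows([
  [[0, 0, -20], 0],
  [[0, 0, -60], 0],
  [[0, 0, -100], 0],
  [[0, 0, -110], 0],
  [[0, 0, -110], 0],
  [[0, 0, -110], 0],
])

```text
clock: 10.12
tcp_pos: [0.5002, 0.2181, 0.1478]
ee_rot: [0.224, 0.975, -0.001, -0.001]
contact_force: [-0.1, -0.1, 0.3]
width: 0.0855
```

```bash
cat >> h.py <<'E'
def wcloud(d):
    z=d["range_z"]; v,u=np.mgrid[0:420,0:560]
    x=(u-d["cx"])/d["fx"]; y=(v-d["cy"])/d["fy"]; r=np.hypot(x,y); k=np.tan(np.minimum(r,1.4))/np.maximum(r,1e-6)
    P=np.stack([x*k*z,-y*k*z,-z,np.ones_like(z)],-1)
    W=(P@np.array(d["world_from_camera"]).T)[...,:3]; W[z<=0]=np.nan
    return W
E
python3 - <<'E'
from h import *
d=imaging.snapshot("wrist"); cv2.imwrite("pics/w5.png",d["frame"][:,:,::-1]); W=wcloud(d)
for c in ((.5012,.2187),(.4660,.1047)):
    q=W[(np.hypot(W[...,0]-c[0],W[...,1]-c[1])<.02)&(W[...,2]>.056)&(W[...,2]<.072)]
    print(len(q),q.mean(0).round(4),np.array(cv2.minEnclosingCircle((q[:,:2]*1000).astype(np.float32))[0]), np.median(q[:,2]))
s=state(); print(s['clock'],s['tcp_pos'],s['width'],shift([.4660,.1047,.14],s))
d=imaging.snapshot("side"); cv2.imwrite("pics/s5.png",cv2.resize(d["frame"][100:260,130:330,::-1],None,fx=4,fy=3.7))
E
```

```text
483 [0.5012 0.2201 0.0612] [501.55731201 219.75559998] 0.061721264468722475
432 [0.4663 0.1071 0.0608] [466.17987061 106.17764282] 0.06161416139291821
10.175 [0.50017205 0.21813258 0.14769813] 0.08566944560420427 [ -18.7 -117.     7.9]
```

View pics/w5.png

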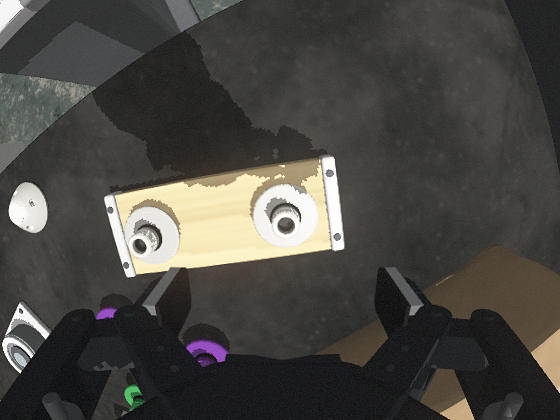

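View pics/s5.png

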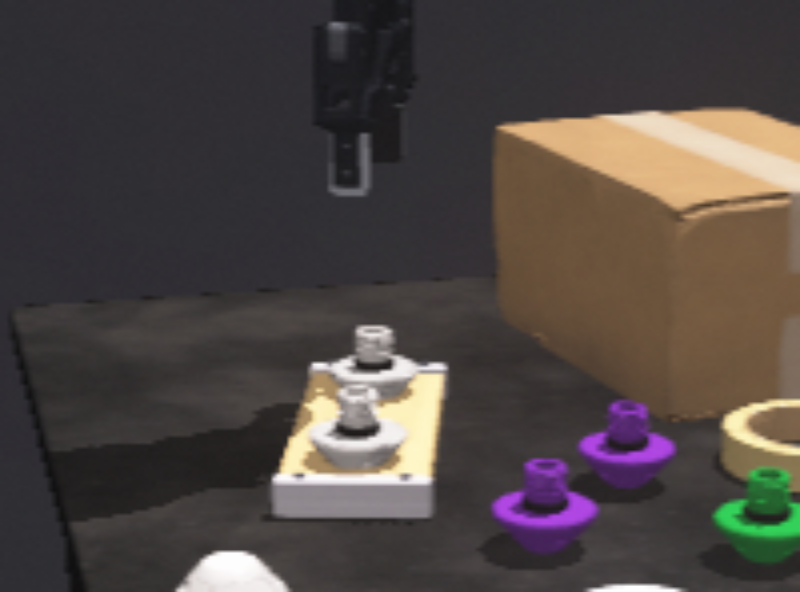

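The left flange stands seated and upright at (286,222). Moving over the right one and descending.

Emit:
send_rows([
  [[-10, -60, 0], 0],
  [[-19, -117, 0], 0],
  [[-19, -117, 0], 0],
  [[-19, -117, 0], 0],
  [[-19, -117, 40], 0],
  [[-19, -117, 75], 0],
  [[-19, -117, 95], 0],
  [[-19, -117, 104], 0],
  [[-19, -117, 107], 0],
  [[-19, -117, 107], 0],
])

```text
clock: 11.48
tcp_pos: [0.468, 0.1052, 0.0427]
ee_rot: [0.223, 0.975, 0.0, 0.0]
contact_force: [0.3, -0.5, -0.4]
width: 0.0854
```

Emit:
send_rows([
  [[0, 0, 0], 0],
  [[0, 0, 0], 0],
  [[0, 0, 0], 0],
  [[0, 0, 0], 0],
  [[0, 0, 0], 0],
  [[0, 0, 0], 0],
  [[0, 0, 0], 0],
  [[0, 0, 0], 0],
], hand=0, squeeze=50)

```text
clock: 12.48
tcp_pos: [0.4677, 0.1049, 0.0427]
ee_rot: [0.224, 0.975, 0.0, 0.0]
contact_force: [-1.3, -0.4, 6.5]
width: 0.0178
```

```bash
python3 - <<'E'
from h import *
d=imaging.snapshot("wrist"); cv2.imwrite("pics/w6.png",d["frame"][:,:,::-1])
s=state(); print(s['clock'],s['tcp_pos'],s['contact_force'],s['wrist_torque'],s['width'])
E
```

```text
12.525 [0.46766807 0.10486991 0.04264694] [-0.77233323  0.16328934  6.54339511] [-0.08111943  0.2426464   0.01518476] 0.01763722133555001
```

View pics/w6.png

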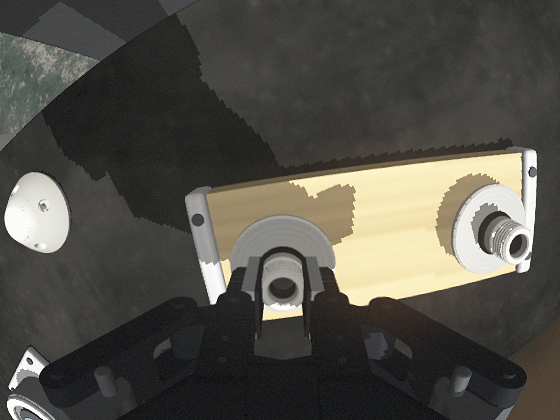

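The right neck is gripped at (285,285). Lifting it the same way.

Emit:
send_rows([
  [[0, 0, -10], 0],
  [[0, 0, -25], 0],
  [[0, 0, -45], 0],
  [[0, 0, -65], 0],
  [[0, 0, -82], 0],
  [[0, 0, -94], 0],
  [[0, 0, -100], 0],
  [[0, 0, -100], 0],
  [[0, 0, -100], 0],
  [[0, 0, -100], 0],
])

```text
clock: 13.78
tcp_pos: [0.4669, 0.1048, 0.1417]
ee_rot: [0.224, 0.975, -0.0, -0.001]
contact_force: [-0.1, -0.1, -1.9]
width: 0.0175
```

```bash
python3 - <<'E'
from h import *
A=[]
for i in range(24):
    d=imaging.snapshot("side"); s=state(); A.append(np.r_[s['contact_force'],s['wrist_torque'],s['joint_efforts'][1:3]])
cv2.imwrite("pics/s7.png",cv2.resize(d["frame"][100:260,130:330,::-1],None,fx=4,fy=3.7))
print(np.mean(A,0).round(3),np.std(A,0).round(3)); print(s['clock'],s['tcp_pos'],s['width'])
E
```

```text
[-1.7100e-01  3.0000e-02 -1.5620e+00  2.0000e-03 -8.0000e-03 -2.0000e-03
 -3.9251e+01  2.3359e+01] [0.484 0.491 0.503 0.022 0.027 0.029 0.018 0.016]
14.975 [0.46734922 0.10486049 0.14228345] 0.01727007064058915
```

View pics/s7.png

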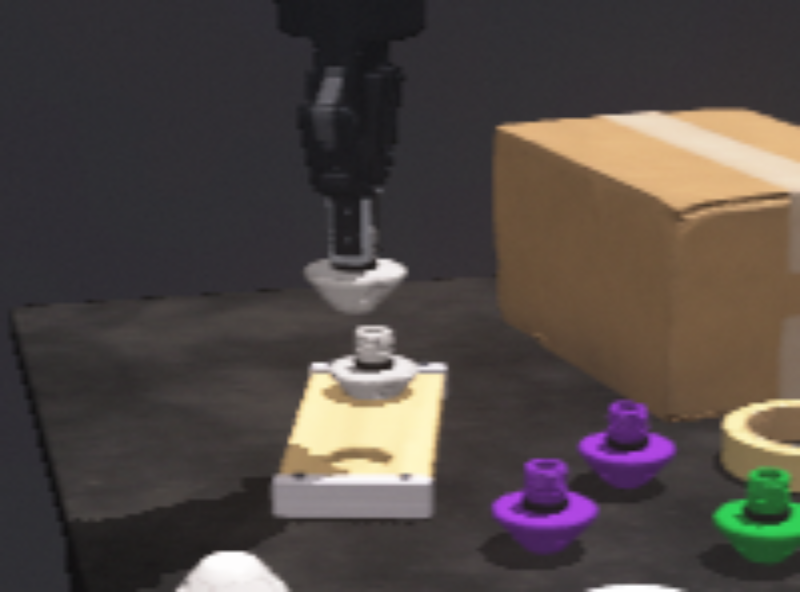

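The right flange weighs about 1.56 N (0.16 kg), so the left one is the heavier. Putting the right one back.

Emit:
send_rows([
  [[0, 0, 20], 0],
  [[0, 0, 45], 0],
  [[0, 0, 68], 0],
  [[0, 0, 82], 0],
  [[0, 0, 89], 0],
  [[0, 0, 93], 0],
  [[0, 0, 96], 0],
  [[0, 0, 98], 0],
  [[0, 0, 100], 0],
  [[0, 0, 100], 0],
])

```text
clock: 16.23
tcp_pos: [0.4677, 0.1049, 0.0427]
ee_rot: [0.223, 0.975, 0.0, 0.0]
contact_force: [-0.7, -0.0, 1.9]
width: 0.0179
```

Emit:
send_rows([
  [[0, 0, 0], 0],
  [[0, 0, 0], 0],
])

```text
clock: 16.48
tcp_pos: [0.4678, 0.1049, 0.0427]
ee_rot: [0.223, 0.975, 0.0, 0.0]
contact_force: [-0.8, -0.8, 5.0]
width: 0.0178
```

Touching the nest floor with up to 5 N. Letting go and rising.

Emit:
send_rows([
  [[0, 0, 0], 0],
  [[0, 0, 0], 0],
  [[0, 0, 0], 0],
  [[0, 0, 0], 0],
  [[0, 0, 0], 0],
  [[0, 0, 0], 0],
], hand=1)

```text
clock: 17.23
tcp_pos: [0.4674, 0.1049, 0.0423]
ee_rot: [0.224, 0.975, -0.0, -0.0]
contact_force: [-0.9, -0.2, -1.0]
width: 0.085
```

Emit:
send_rows([
  [[0, 0, -20], 0],
  [[0, 0, -60], 0],
  [[0, 0, -100], 0],
  [[0, 0, -107], 0],
  [[0, 0, -107], 0],
  [[0, 0, -107], 0],
])

```text
clock: 17.98
tcp_pos: [0.4663, 0.1048, 0.148]
ee_rot: [0.224, 0.975, -0.0, -0.001]
contact_force: [-0.2, -0.9, 0.7]
width: 0.0856
```

```bash
python3 - <<'E'
from h import *
d=imaging.snapshot("wrist"); cv2.imwrite("pics/w8.png",d["frame"][:,:,::-1]); W=wcloud(d)
for c in ((.5012,.2187),(.4665,.1047)):
    q=W[(np.hypot(W[...,0]-c[0],W[...,1]-c[1])<.02)&(W[...,2]>.056)&(W[...,2]<.072)]
    print(len(q),q.mean(0).round(4),np.array(cv2.minEnclosingCircle((q[:,:2]*1000).astype(np.float32))[0]), np.median(q[:,2]))
s=state(); print(s['clock'],s['tcp_pos'],s['width'],shift([.5015,.2187,.0405],s))
d=imaging.snapshot("side"); cv2.imwrite("pics/s8.png",cv2.resize(d["frame"][100:260,130:330,::-1],None,fx=4,fy=3.7))
E
```

```text
427 [0.5006 0.2192 0.0607] [501.19613647 219.85122681] 0.061360276294437854
484 [0.4661 0.1059 0.0611] [466.44641113 105.64347839] 0.06170328846440948
18.025 [0.46631716 0.1047953  0.14793008] 0.08569023133225001 [ 17.7 118.  107.3]
```

View pics/w8.png

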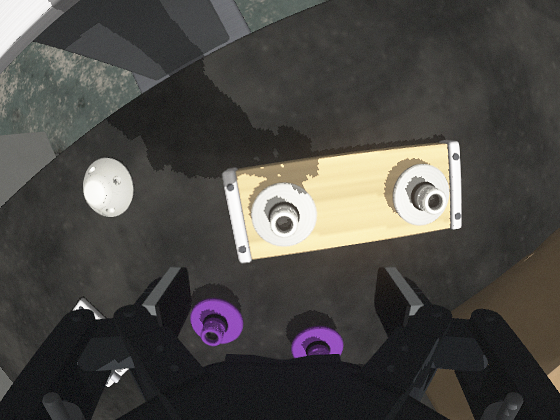

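View pics/s8.png

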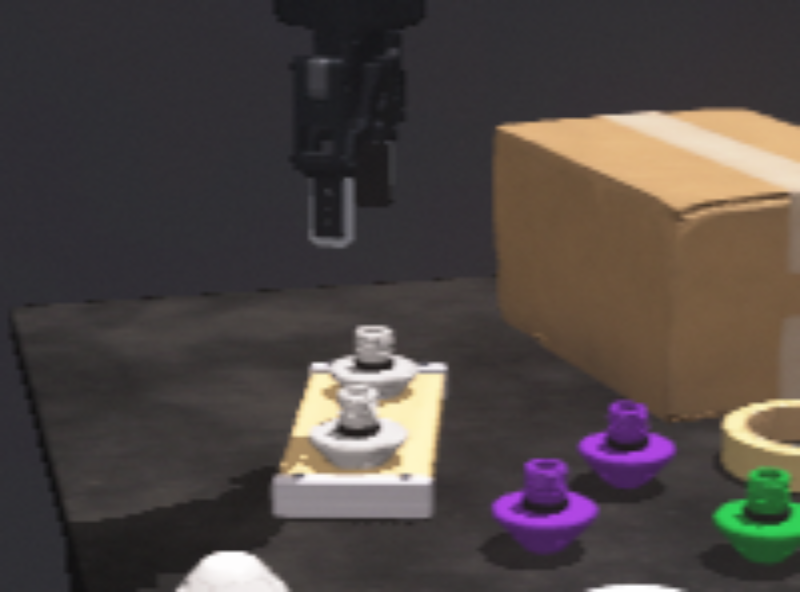

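Both are seated upright, right at (285,218) and left at (432,200) in the wrist view. Back to the left, heavier flange.

Emit:
send_rows([
  [[10, 60, 0], 0],
  [[19, 117, 0], 0],
  [[19, 117, 0], 0],
  [[19, 117, 0], 0],
  [[19, 117, 40], 0],
  [[19, 117, 75], 0],
  [[19, 117, 95], 0],
  [[19, 117, 106], 0],
  [[19, 117, 108], 0],
  [[19, 117, 108], 0],
])

```text
clock: 19.32
tcp_pos: [0.5018, 0.2182, 0.042]
ee_rot: [0.224, 0.975, 0.0, 0.0]
contact_force: [0.6, -0.1, 0.9]
width: 0.0856
```

Emit:
send_rows([
  [[0, 0, 0], 0],
  [[0, 0, 0], 0],
  [[0, 0, 0], 0],
  [[0, 0, 0], 0],
  [[0, 0, 0], 0],
  [[0, 0, 0], 0],
  [[0, 0, 0], 0],
  [[0, 0, 0], 0],
], hand=0, squeeze=60)

```text
clock: 20.32
tcp_pos: [0.5015, 0.2187, 0.0416]
ee_rot: [0.223, 0.975, 0.0, 0.0]
contact_force: [-0.2, 0.2, 5.4]
width: 0.0167
```

```bash
python3 - <<'E'
from h import *
d=imaging.snapshot("wrist"); cv2.imwrite("pics/w9.png",d["frame"][:,:,::-1])
s=state(); print(s['clock'],s['tcp_pos'],s['contact_force'],s['wrist_torque'],s['width'])
E
```

```text
20.375 [0.50155905 0.21872383 0.04163365] [-0.76716799  1.59620775  4.875485  ] [ 0.16445169  0.17186165 -0.04825912] 0.017456548813427047
```

View pics/w9.png

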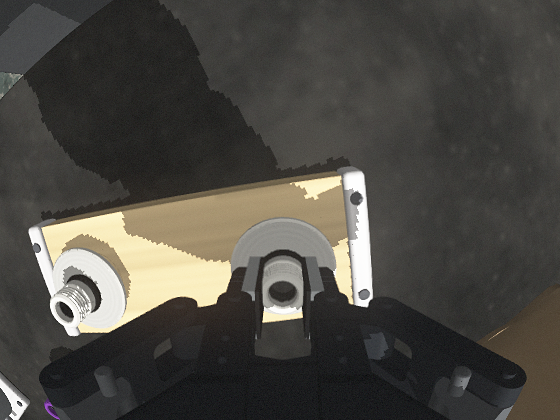

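Gripped at (285,285). Lifting it, then carrying over the camera.

Emit:
send_rows([
  [[0, 0, -10], 0],
  [[0, 0, -25], 0],
  [[0, 0, -45], 0],
  [[0, 0, -65], 0],
  [[0, 0, -85], 0],
  [[0, 0, -105], 0],
  [[0, 0, -120], 0],
  [[0, 0, -130], 0],
  [[0, 0, -130], 0],
  [[0, 0, -130], 0],
])

```text
clock: 21.62
tcp_pos: [0.5007, 0.2183, 0.1706]
ee_rot: [0.223, 0.975, -0.0, -0.001]
contact_force: [-1.4, -0.1, -5.6]
width: 0.0173
```

```bash
python3 - <<'E'
from h import *
s=state(); print(s['clock'],s['tcp_pos'],s['contact_force'],s['width'],shift([.5215,-.1865,.1646],s))
E
```

```text
21.625 [0.50070967 0.21830475 0.17058565] [-1.35361421 -0.14291133 -5.6101823 ] 0.01727398045802606 [-195.1 -355.3    6.1]
```

Emit:
send_rows([
  [[-10, -18, 0], 0],
  [[-29, -53, 0], 0],
  [[-54, -98, 0], 0],
  [[-79, -144, 0], 0],
  [[-104, -189, 0], 0],
  [[-129, -235, 0], 0],
  [[-154, -280, 0], 0],
  [[-175, -319, 0], 0],
  [[-189, -344, 0], 0],
  [[-195, -355, 0], 0],
])

```text
clock: 22.88
tcp_pos: [0.5212, -0.1883, 0.1707]
ee_rot: [0.225, 0.974, -0.0, -0.001]
contact_force: [-0.0, 0.2, -4.7]
width: 0.0171
```

Emit:
send_rows([
  [[0, 0, 0], 0],
  [[0, 0, 0], 0],
  [[0, 0, 0], 0],
  [[0, 0, 0], 0],
])

```text
clock: 23.38
tcp_pos: [0.5222, -0.1852, 0.1714]
ee_rot: [0.223, 0.975, 0.0, -0.0]
contact_force: [0.5, 0.5, -4.4]
width: 0.0173
```

```bash
python3 - <<'E'
from h import *
s=state(); print(s['clock'],s['tcp_pos'],s['ee_rot'],s['contact_force'],s['width'])
D={}
for n in ("scene","side","wrist"):
    d=imaging.snapshot(n); D[n]=d; cv2.imwrite(f"pics/{n}10.png",d["frame"][:,:,::-1])
    W=wcloud(d) if n=="wrist" else cloud(d)
    np.savez(n+"10.npz",W=W,f=d["frame"])
    q=W[(np.hypot(W[...,0]-.5215,W[...,1]+.1865)<.05)]
    for a,b in ((.159,.166),(.135,.158),(.03,.06)):
        k=q[(q[:,2]>a)&(q[:,2]<b)]
        if len(k)>10: print(n,a,len(k),cv2.minEnclosingCircle((k[:,:2]*1000).astype(np.float32)),k.min(0).round(4),k.max(0).round(4))
E
```

```text
23.375 [ 0.52216754 -0.18517736  0.17137033] [ 2.22839314e-01  9.74855189e-01  3.44474854e-05 -4.08924748e-06] [ 0.46400005  0.45931583 -4.36348401] 0.017348404273736472
scene 0.159 152 ((521.4679565429688, -186.87046813964844), 26.9986629486084) [ 0.4948 -0.2127  0.159 ] [ 0.5446 -0.1601  0.166 ]
scene 0.135 34 ((508.99658203125, -194.42518615722656), 13.206049919128418) [ 0.5018 -0.2056  0.1427] [ 0.5162 -0.1828  0.1574]
scene 0.03 1073 ((521.9351806640625, -186.38352966308594), 38.19028091430664) [ 0.4847 -0.2238  0.03  ] [ 0.5597 -0.149   0.0477]
side 0.159 109 ((518.9544677734375, -191.8225555419922), 25.805137634277344) [ 0.494  -0.212   0.1592] [ 0.5437 -0.1824  0.166 ]
side 0.135 98 ((516.4378662109375, -194.46334838867188), 18.05760955810547) [ 0.5003 -0.2073  0.1433] [ 0.5317 -0.1848  0.158 ]
side 0.03 1007 ((521.409423828125, -186.36846923828125), 38.22907638549805) [ 0.4837 -0.2242  0.03  ] [ 0.5578 -0.1489  0.0477]
wrist 0.159 556 ((522.0820922851562, -185.29673767089844), 27.101280212402344) [ 0.4951 -0.2097  0.162 ] [ 0.5491 -0.1583  0.166 ]
wrist 0.03 3973 ((522.2030639648438, -184.94285583496094), 37.971214294433594) [ 0.485  -0.2224  0.0301] [ 0.5526 -0.1472  0.0481]
```

View pics/scene10.png

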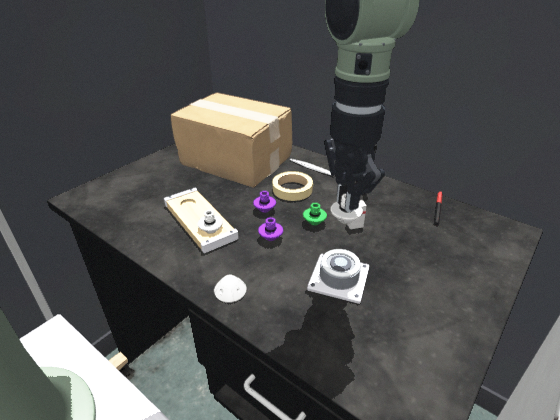

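View pics/side10.png

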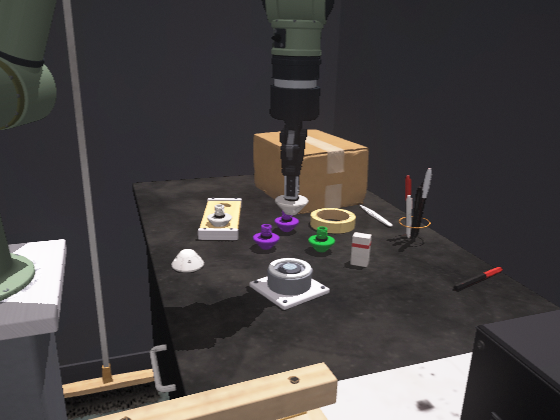

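View pics/wrist10.png

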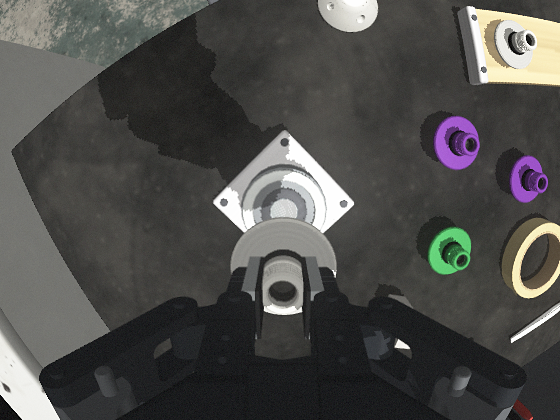

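The flange is over the camera, within about 0.5 mm of the lens axis in the scene and wrist clouds. The lighter one stands in the rack at (209,224) in the scene view. Lowering 27 mm to bring the tip about 7 cm above the lens.

Emit:
send_rows([
  [[0, 0, 5], 0],
  [[0, 0, 12], 0],
  [[0, 0, 19], 0],
  [[0, 0, 24], 0],
  [[0, 0, 27], 0],
  [[0, 0, 27], 0],
  [[0, 0, 27], 0],
  [[0, 0, 27], 0],
  [[0, 0, 27], 0],
  [[0, 0, 27], 0],
])

```text
clock: 24.78
tcp_pos: [0.5221, -0.1861, 0.1444]
ee_rot: [0.223, 0.975, -0.0, 0.0]
contact_force: [0.7, 0.4, -4.9]
width: 0.0177
```

```bash
python3 - <<'E'
from h import *
for n in ("scene","side","wrist"):
    d=imaging.snapshot(n); cv2.imwrite(f"pics/{n}11.png",d["frame"][:,:,::-1])
    if n!="wrist":
        u,v=proj(d,[.522,-.186,.13]);u,v=int(u),int(v)
        cv2.imwrite(f"pics/{n}11c.png",cv2.resize(d["frame"][v-60:v+60,u-70:u+70,::-1],None,fx=5,fy=5))
    W=wcloud(d) if n=="wrist" else cloud(d)
    q=W[(np.hypot(W[...,0]-.522,W[...,1]+.186)<.05)]
    k=q[(q[:,2]>.04)&(q[:,2]<.06)]; print(n,"lens",cv2.minEnclosingCircle((k[:,:2]*1000).astype(np.float32))[0],np.median(k[:,2]))
    k=q[(q[:,2]>.105)&(q[:,2]<.142)&(np.hypot(q[:,0]-.522,q[:,1]+.186)<.032)]; print("  tip..",k[:,2].min().round(4),k[:,2].max().round(4))
    k=k[(k[:,2]>.134)]; 
    print("  rim",cv2.minEnclosingCircle((k[:,:2]*1000).astype(np.float32)),len(k))
    t=k[np.hypot(k[:,0]-.522,k[:,1]+.186)<.025]
    if len(t)>20:
        c,*_=np.linalg.lstsq(np.c_[t[:,:2]-[.522,-.186],np.ones(len(t))],t[:,2],rcond=None); print("  plane",c.round(4))
s=state(); print(s['clock'],s['tcp_pos'],s['ee_rot'].round(4),s['contact_force'],s['width'],abs(s['qd']).max())
E
```

```text
scene lens (522.9368286132812, -186.19239807128906) 0.04441285721198174
  tip.. 0.1151 0.1417
  rim ((520.8340454101562, -187.9955596923828), 27.445518493652344) 312
  plane [0.0187 0.0159 0.1395]
side lens (522.142333984375, -186.96160888671875) 0.044958453543960275
  tip.. 0.1158 0.142
  rim ((521.474609375, -185.54258728027344), 28.43737030029297) 285
  plane [0.0029 0.0356 0.1402]
wrist lens (522.5361328125, -184.7946319580078) 0.04489269820389112
  tip.. 0.135 0.142
  rim ((522.171630859375, -185.47152709960938), 27.194923400878906) 3395
  plane [0.0076 0.015  0.1398]
24.925 [ 0.52207962 -0.18603626  0.1442859 ] [ 0.2235  0.9747 -0.     -0.    ] [-0.26799193 -0.32573094 -4.80404572] 0.01721951954779957 0.0012018640270127045
```

View pics/side11c.png

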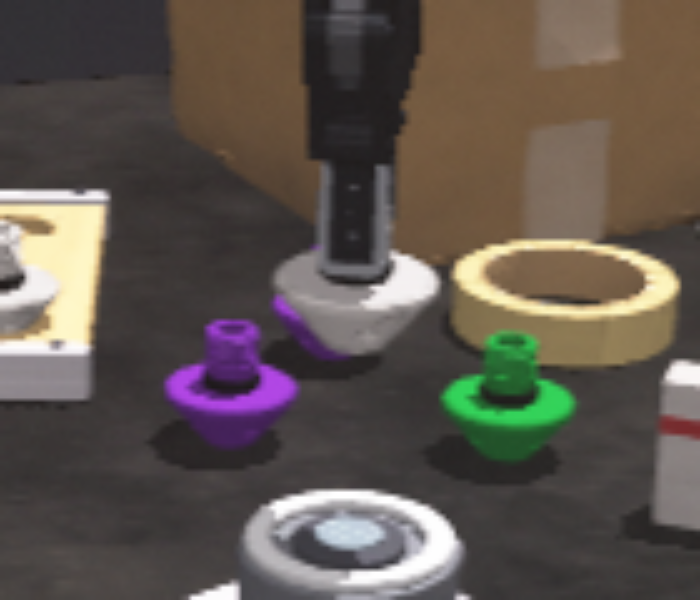

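View pics/scene11.png

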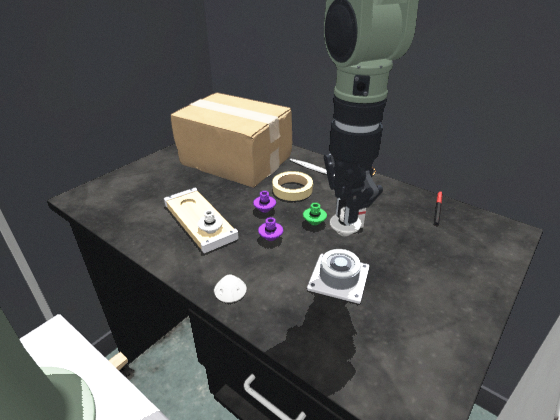

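The tip is at z ≈ 0.115 (70 mm above the lens), offset about 1–2 mm, tilt about 1–2°, arm still. Nothing else has moved. Handing in.

```bash
python3 -c "
from h import *
print(order.finish_job(), state()['clock'])"
```

```text
the job is handed in; nothing more can be done
the job is handed in; nothing more can be done
```

I lifted the left flange about 10 cm, held it for over a second, seated it again and let go, then did the same with the right one. The left one is heavier: about 5.0 N (0.5 kg) against about 1.6 N (0.16 kg). I then picked it up again and handed the job in at about 25 s, still holding it over the inspection camera.

**Last checks before handing in:**
- **Height:** the cone tip is at z ≈ 0.115 m, about 70 mm above the lens.
- **Centring:** the wrist camera puts the flange within about 1 mm of the lens axis. The side and scene cameras differ from that by 1.5 to 3 mm, partly because each sees the flange's rim only in part and calibration is good to about 2 mm.
- **Upright and still:** the rim plane fits gave a tilt of about 1 to 2°, and joint speeds were about 0.001 rad/s.
- **Other things:** the lighter flange stands seated in the right nest. In the pictures the tape roll, steel block, dome part and coloured look-alikes look unmoved. I did not touch the camera.

No check failed. When I lowered the left flange the first time, it had not quite reached the nest floor, so I pressed 1 mm further until it pushed back (5.9 N) before letting go.

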